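# Candle block out of the curing oven, held hole-up

### The job

Pull the little curing oven's door right down, take the spotted clay candle block off the sheet, set it down on the white cooling tile and push the oven door shut again with the blue dish still on the sheet inside. Then pick the block up again, turn it over until you find the face whose spot is the real candle hole and not just paint, and finish holding the block in the gripper with the hole facing straight up, a hand's breadth clear of the table, so that I can fit the candle; do not put it down again. Do not drop the block, and leave the paints, tubs, flask and brush where they are.

Things in the scene. Friction and masses are not known exactly. Their poses are not given: they have to be found in the camera images.
- block: terracotta candle block, a 52 mm cube of about 260 g (weight varies), origin at its centre. Starts on the oven sheet, hole facing sideways, any way round. Every face has a dark round spot 23 mm across in its middle; five are paint, the sixth is the blind candle hole, 24 mm wide, 25 mm deep, in the block's own +x face (hole-up: its x axis points up). Grip it across any two flat faces
- oven_door (a joint): bottom hinge of the oven door: 0 shut, grows as the door comes out and down, 1.45 rad fully down at its stop (nearly level). Starts at 0 to 0.2. Stiff: the door stays where it is left, the handle needs up to 8 N. The sheet inside is hooked to the door: it slides straight out in step with the door angle, 120 mm in all, with all that lies on it, and back in as the door is shut
- door_handle (a point): middle of the door handle, a straight round black bar, 14 mm thick, 240 mm long, off the door's top edge on slanted end brackets. 51 mm to the door's edge, 43 mm to the oven's front when shut: pinch it across from above, the gripper leaning away from the oven (about 20 degrees) when the door is low. x: into the oven when shut (turns with the door), y: along the bar. 289 mm above the table shut, 40 mm fully down
- door_hinge (a point): fixed point on the door's hinge axis, mid-width, 55 mm above the table, in the plane of the oven's front. x: level, straight into the oven; y: along the hinge; z up. From here, with the door shut, the handle bar is 43 mm out (-x) and 234 mm up; it circles this axis. The door is 300 mm wide, 190 mm high, 18 mm thick
- oven: bench-top oven with steel body, fixed, 430 mm wide, 300 mm deep, 290 mm high. Origin on the table below the middle of the door, in the plane of the front; x axis into the oven, front faces -x. The opening is 300 mm wide, from 55 to 243 mm above the table; a control side 110 mm wide stands at +y
- tray_mid (a point): middle of the upper face of the flat aluminium sheet, 255 mm deep and 280 mm wide, without rim, 175 mm above the table. It slides with the door. Axes as the oven's. With the door fully down the block stands wholly in front of the oven, its centre 70 to 80 mm out from the front
- dish: small blue bowl, 76 mm across, 28 mm high, at the back of the same sheet; origin at the centre of its underside. It stays on the sheet
- tile: white square cooling tile, 160 x 160 x 12 mm, fixed flat on the table; origin at the centre of its underside, so its upper face is 12 mm up
- paint_orange: orange paint bottle, 72 mm across, 190 mm high; origin at the centre of its underside. Leave alone
- paint_brown: brown paint bottle, 60 mm across, 160 mm high; origin at the centre of its underside. Leave alone
- brush_tub: white tub, 96 mm across, 55 mm high, with two brushes standing in it to 128 mm; origin at the centre of its underside. Leave alone
- black_tub: clear tub of black paint, 96 mm across, 55 mm high; origin at the centre of its underside. Leave alone
- flask: lime-green water flask with a blue cap, 84 mm across, 175 mm high; origin at the centre of its underside. Leave alone
- brush: orange paint brush lying flat, 190 mm long, 8 mm thick, x axis along it; origin under its middle. Leave alone
There are look-alikes about, which are no part of the job. There is more than one size of the tile; the one meant has the size given above.

How it is judged (in metres and radians):
On the way, in this order (a step that is already met when the one before it is completed fails the run):
1. the oven door is pulled fully down (value of joint oven_door above 1.3 rad), for 0.2 s.
2. the block stands on the tile, let go (horizontal distance between block and tile below 0.08 m and height (world z) of block below 0.043 m and contact force between block and tile above 0.5 N and contact force between the fingers and block below 0.05 N and linear speed of block below 0.03 m/s), for 0.2 s.
3. the oven door is shut again with the dish on the sheet (value of joint oven_door below 0.08 rad and z of dish in the frame of tray_mid between -0.006 and 0.012 m), for 0.2 s.
At the end, for the whole second after the job is handed in: The block is held still in the gripper, its candle hole facing up to within 0.2 rad (11 degrees), its centre more than 100 mm above the table, touching neither tile nor oven; the oven door is shut to within 0.08 rad and the dish stands on the sheet inside (all of step 3 and angle between block's own x axis and vertical below 0.2 rad and height (world z) of block above 0.1 m and contact force between the fingers and block above 1 N and contact force between block and tile below 0.05 N and contact force between block and oven below 0.05 N and linear speed of block below 0.03 m/s and angular speed of block below 0.15 rad/s); the arm keeps its last pose, push and grip.
It fails at once if a bystander (paint bottle, tub, flask, brush) is moved by more than 30 mm or knocked over (distance of any of paint_orange, paint_brown, brush_tub, black_tub, flask, brush from where it was at the start of the episode above 0.03 m or angle between any of paint_orange, paint_brown, brush_tub, black_tub, flask's own z axis and vertical above 0.5 rad).
It fails at once if the block is dropped: it falls free from more than about 50 mm (linear speed of block above 1 m/s and contact force between the fingers and block below 0.05 N).
It fails at once if the dish comes off the sheet or tips over (angle between dish's own z axis and vertical above 0.5 rad or z of dish in the frame of tray_mid below -0.01 m or z of dish in the frame of tray_mid above 0.03 m).
It also fails if it takes over 72 s, if anything falls off the work surface, if the arm or the gripper's body presses on something with over 40 N, if the wrist force passes 120 N, or if a joint passes its speed limit or range.

### The arm

A 6-joint arm with a two-finger parallel gripper is mounted at the origin on the work surface. World frame = base frame: x ahead of the robot, y to its left, z up, the work surface at z = 0. Lengths are in mm, angles in rad, forces in N, time in s.
With the tool pointing down it reaches from about 350 to 975 mm from the base axis. Payload 7.1 kg.
Tool frame: the origin (TCP) lies midway between the tips of the shut fingers; the grasp point (between the pads) lies 19 mm behind it (ctrl.grasp_offset is the distance from the TCP to the grasp point, in mm); z points along the fingers, y is the line along which they close (so a half turn about z gives the same grasp; the last joint's range is limited). The gripper opens to 88 mm and grips with 3 to 60 N. Pads are 20 mm wide; open, the fingers measure 115 mm over their backs; the gripper's body (75 mm by 178 mm) begins 61 mm behind the grasp point.
Start: joints at [-0.019, 0.423, 1.63, -0, 1.089, -0.019], TCP at [624.984, 0.026, 222.675] pointing down, gripper open.
Joint ranges: [-3, 3], [-0.9, 2.11], [0.09, 2.58], [-1.31, 4.45], [0.11, 2.69], [-2.54, 2.54]. Speed limits (rad/s): [2.39, 2.39, 3.01, 3.14, 3.14, 3.14].

### API

Orientations are given as a rotation vector (axis times angle).
In Python, from workcell import sensors, viewer, ctrl gives the robot as it stands. The module is installed in compiled form; this text tells all that it offers.
- The arm moves only by the shell command python3 -m handwheel 'ROWS'. ROWS is JSON, a list of rows, each a list of 7 numbers: the shift along the tool's x, y, z in mm, then the turn, a rotation vector about the tool's x, y, z in rad, then the closure, from 0 (fully open) to 1 (shut). In form: [[x, y, z, rx, ry, rz, jaw], ...]. A call has 1 to 10 rows; each row shifts and turns the commanded pose from where the row before left it, along the tool's axes as they then stand; what a row does not reach is not made up. A row lasts 1/8 s, in which the tool goes at most 62.5 mm and 10.7 degrees, less where a joint would pass 70% of its speed; a pose out of reach is approached as far as the arm can. A call is refused whole if a number of a shift passes 62.5 or a number of a turn 0.188, either way. A call with a gripper value outside its range is refused whole. The fingers move at their own pace and stop on an object; the grip force is fixed at half the most. Time passes only in rows, so rows that do not move let the fingers close. It gives the time, the measured TCP pose, the force, the opening and the grip force at its end, in the units of the state.
- sensors.get_obs(): the state, without advancing time (a new reading comes with each control period).
- viewer.get_image(name): name is "scene" or "side" or "wrist"; returns a dict with "frame" (420x560x3 uint8, blue, green, red), "fov_y" (degrees; the focal length in pixels is half the picture's height over the tangent of half this angle, whatever the lens; pixels are square), "cx", "cy" (the principal point, pixels), "distortion" ([k1, k2, p1, p2, k3] as OpenCV has them; the pictures are not rectified), "R" (3x3) and "t" (3): a world point X has camera coordinates R X + t. Camera axes: x right, y down, z forward; pixel columns grow to the right and rows downward; lengths in mm; the calibration is good to about 2 mm. A picture is of the moment at which its call begins. There is no depth.
- ctrl.close_job(): hands the job in; it is judged then, once.
The state is a dict: "t": time; "qpos": joint angles; "qvel": joint speeds; "joint_torque": joint torques, N m; "ee_pos": TCP position; "orientation": TCP orientation; "ft_force": force on the tool from outside, world axes, zero at the start; "moment": the same for the moment, N m; "width": finger opening in mm; "grasp_force": force on a finger pad.
Only numpy, scipy, OpenCV 4.12 (cv2) and the standard library are available. Lean on these libraries where they do the work, as an engineer would, in place of code of your own. Each camera call takes 0.05 s, during which the arm holds its last target. There are 200 camera calls.

## Working session

There is one attempt and no reset: what is moved stays moved. The work goes in short steps, Python scripts to look and compute and a shell command to move; the robot and the scene stay as the last step left them, time stands still between calls to the robot, and variables do not carry over. Pictures are saved under pics/ and viewed, at most 10 in all, crops included, and the job is handed in when it is done.

```bash
mkdir -p pics
cat > h.py <<'E'
import numpy as np,cv2
from scipy.spatial.transform import Rotation as Ro
from workcell import sensors,viewer,ctrl
def img(n,save=None):
    d=viewer.get_image(n)
    if save: cv2.imwrite('pics/'+save,d['frame'])
    return d
def K(d):
    h=d['frame'].shape[0]; f=h/2/np.tan(np.radians(d['fov_y'])/2)
    return np.array([[f,0,d['cx']],[0,f,d['cy']],[0,0,1.]])
def ray(d,px):
    p=cv2.undistortPoints(np.array(px,float).reshape(-1,1,2),K(d),np.array(d['distortion'],float)).reshape(-1,2)
    R=np.array(d['R']);t=np.array(d['t'])
    v=np.c_[p,np.ones(len(p))]@R
    return -R.T@t,v
def onz(d,px,z):
    c,v=ray(d,px); return c+v*((z-c[2])/v[:,2])[:,None]
def proj(d,X):
    return cv2.projectPoints(np.array(X,float).reshape(-1,1,3),cv2.Rodrigues(np.array(d['R'],float))[0],np.array(d['t'],float),K(d),np.array(d['distortion'],float))[0].reshape(-1,2)
def st():
    o=sensors.get_obs(); print('t',round(o['t'],2),'p',np.round(o['ee_pos'],1),'rv',np.round(o['orientation'],3),'q',np.round(o['qpos'],3),'F',np.round(o['ft_force'],1),'w',np.round(o['width'],1),o['grasp_force'])
    return o
E
python3 - <<'E'
from h import *
a=[img(n)for n in("scene","side")]
for d in a: print(d['fov_y'],np.round(-np.array(d['R']).T@d['t']),np.round(d['R'],2).tolist(),d['distortion'])
cv2.imwrite('pics/a.png',cv2.resize(a[0]['frame'],(784,588)));cv2.imwrite('pics/b.png',cv2.resize(a[1]['frame'],(784,588)))
o=st(); print(Ro.from_rotvec(o['orientation']).as_matrix().round(2))
E
```

```text
51.90636201020337 [ 713.  320. 1338.] [[-0.88, 0.47, -0.01], [0.45, 0.84, -0.3], [-0.14, -0.27, -0.95]] [-0.10772813  0.          0.          0.          0.        ]
44.72180180930689 [  652. -1255.  1209.] [[1.0, 0.08, -0.02], [0.03, -0.63, -0.78], [-0.07, 0.78, -0.63]] [0.00575961 0.         0.         0.         0.        ]
t 0.1 p [624.5   0.  222. ] rv [-2.221e+00 -2.221e+00  2.000e-03] q [-0.019  0.424  1.631  0.     1.089 -0.019] F [-0.7 -0.6  0.2] w 88.1 0.0
[[-0.  1. -0.]
 [ 1.  0.  0.]
 [ 0. -0. -1.]]
```

View pics/a.png

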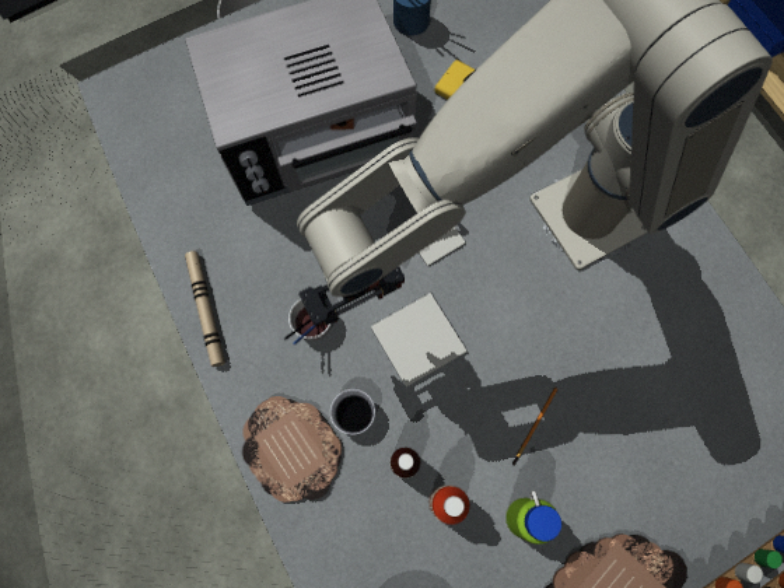

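View pics/b.png

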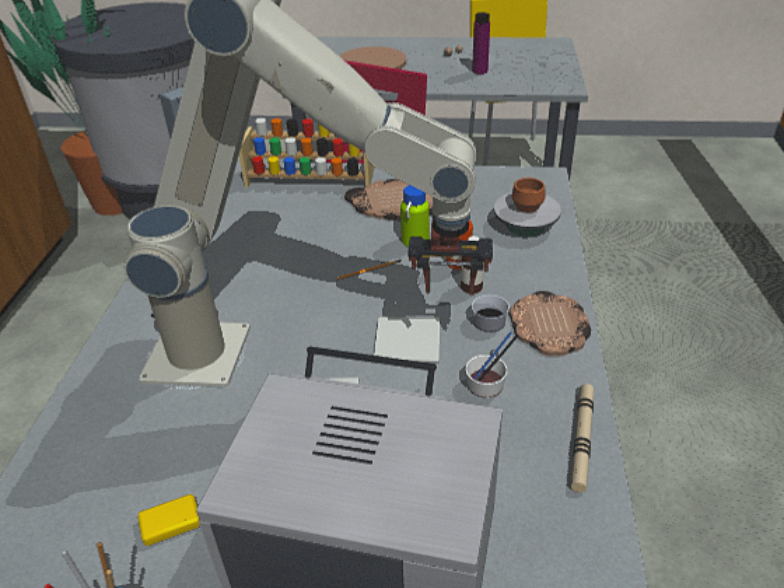

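The scene picture (784 px wide) shows the oven at upper left, its handle bar from (293,164) to (412,128) and the block peeping out at (343,125). There are two white tiles: a large one at (420,338) and a small one at (440,245), half hidden under the arm. The tubs are at (312,320) and (353,412). The bottles are at (405,462) and (450,505), the flask at (535,520) and the brush at (535,425).

Run:
```python
from h import *
a=img("scene");b=img("side");s=1/1.4
def S(d,p,z): return onz(d,np.array(p)*s,z)
print('oven top front',S(a,[(222,147),(414,92),(187,40)],290).round(0).tolist(), S(b,[(272,377),(502,410),(204,512)],290).round().tolist())
# handle two views
def tri(pa,pb):
    c1,v1=ray(a,np.array(pa)*s);c2,v2=ray(b,np.array(pb)*s);v1=v1[0];v2=v2[0]
    k=np.linalg.lstsq(np.c_[v1,-v2],c2-c1,rcond=None)[0]
    return ((c1+k[0]*v1+c2+k[1]*v2)/2).round(1),np.linalg.norm(c1+k[0]*v1-c2-k[1]*v2).round(1)
print('handle',tri((293,164),(434,366)),tri((412,128),(310,350)))
for n,d,rois in(('scene',a,((360,280,480,395),(410,220,480,270))),('side',b,((370,310,445,365),))):
    im=cv2.resize(d['frame'],(784,588)); 
    for r in rois:
        c=im[r[1]:r[3],r[0]:r[2]]; hsv=cv2.cvtColor(c,cv2.COLOR_BGR2HSV)
        m=((hsv[...,2]>165)&(hsv[...,1]<40)).astype(np.uint8)
        cs=max(cv2.findContours(m,0,2)[0],key=cv2.contourArea)
        bx=cv2.boxPoints(cv2.minAreaRect(cs))+np.array(r[:2]) ; P=S(d,bx,12)
        ap=cv2.approxPolyDP(cs,6,True).reshape(-1,2)+np.array(r[:2])
        print(n,S(d,ap,12)[:,:2].round().tolist(),P.mean(0).round(),np.linalg.norm(np.diff(P,axis=0),axis=1).round())
print('bystanders', S(a,[(312,320),(353,412)],55)[:,:2].round().tolist(),S(a,[(405,462)],160).round(),S(a,[(454,505)],190).round(),S(a,[(545,523)],175).round(),S(a,[(535,425)],4).round())
c=a['frame'];cv2.imwrite('pics/c.png',np.hstack([cv2.resize(c[70:130,200:290],(400,267),interpolation=2),cv2.resize(c[150:290,240:350],(345,440),interpolation=2)[:267]]) if 0 else cv2.resize(c[70:290,150:350],(600,600),interpolation=2)[:600])
```

```text
oven top front [[716.0, -401.0, 290.0], [316.0, -330.0, 290.0], [681.0, -692.0, 290.0]] [[313.0, -357.0, 290.0], [727.0, -413.0, 290.0], [276.0, -645.0, 290.0]]
handle (array([ 605.2, -302.1,  280.4]), np.float64(0.5)) (array([ 360.2, -264.3,  274.5]), np.float64(8.1))
scene [[445.0, -6.0], [597.0, 1.0], [582.0, 148.0], [520.0, 146.0], [513.0, 109.0], [499.0, 135.0], [440.0, 148.0]] [518.  73.  12.] [163. 156. 159.]
scene [[310.0, -83.0], [339.0, -104.0], [415.0, -99.0], [411.0, -72.0]] [362. -92.  12.] [106.  36. 105.]
side [[438.0, 142.0], [443.0, 7.0], [600.0, -2.0], [582.0, 146.0], [521.0, 143.0], [519.0, 103.0]] [518.  69.  12.] [156. 168. 154.]
bystanders [[711.0, -63.0], [723.0, 158.0]] [[679. 301. 160.]] [[638. 411. 190.]] [[506. 522. 175.]] [[387. 365.   4.]]
```

View pics/c.png

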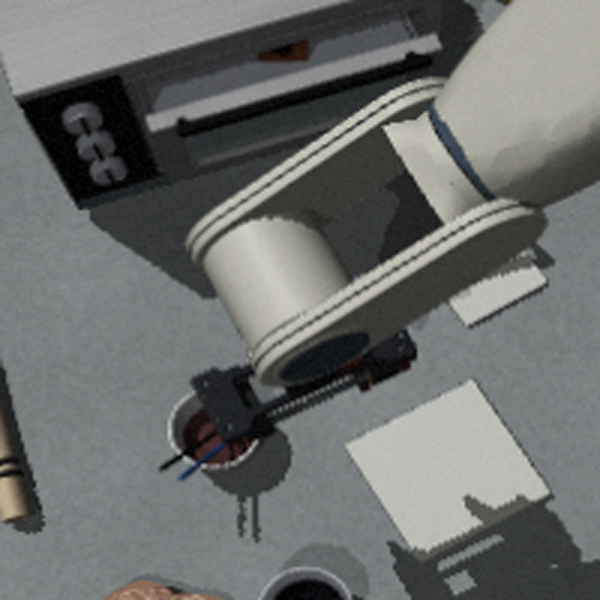

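The large tile is the one meant: it measures about 160 mm, centred at (518,71), while the small one is only about 105 mm. The enlarged crop shows it whole at (450,465), with the block on the sheet at (285,50). The handle's length (248 mm) and height fit a door about 0.15 rad ajar. I'll move above the handle now.

```bash
cat >> h.py <<'E'
g=-0.154
ox=np.array([np.sin(g),-np.cos(g),0]);oy=np.array([np.cos(g),np.sin(g),0])
H=np.array([470,-364,55.])
def bar(th): a=.182+th; return H-ox*238*np.sin(a)+np.array([0,0,238*np.cos(a)])
def Rt(z,y):
    z=np.array(z,float);z/=np.linalg.norm(z);y=np.array(y,float);y-=z*(y@z);y/=np.linalg.norm(y)
    return np.c_[np.cross(y,z),y,z]
def lean(l,sgn=1): return Rt(np.cos(l)*np.array([0,0,-1])+np.sin(l)*ox,sgn*ox)
def rows(p,R,n,jaw,p0=None,R0=None):
    o=sensors.get_obs()
    p0=np.array(o['ee_pos']) if p0 is None else p0; R0=Ro.from_rotvec(o['orientation']).as_matrix() if R0 is None else R0
    dv=Ro.from_matrix(R0.T@R).as_rotvec()/n; out=[];Rc=R0
    for i in range(n):
        out.append([*np.round(Rc.T@((p-p0)/n),1),*np.round(dv,3),jaw]); Rc=Rc@Ro.from_rotvec(dv).as_matrix()
    print('['+','.join('['+','.join(f'{v:g}' for v in r)+']' for r in out)+']')
    return p,R
E
python3 - <<'E'
from h import *
R=lean(.3); 
rows(bar(.15)+R[:,2]*-75,R,10,0)
E
```

```text
[[-26.5,-13.9,-12.9,-0.022,-0.026,0.171,0],[-28.8,-8.9,-12.5,-0.022,-0.026,0.171,0],[-30.2,-3.6,-11.8,-0.022,-0.026,0.171,0],[-30.7,1.9,-11.1,-0.022,-0.026,0.171,0],[-30.1,7.3,-10.2,-0.022,-0.026,0.171,0],[-28.7,12.6,-9.2,-0.022,-0.026,0.171,0],[-26.3,17.5,-8.2,-0.022,-0.026,0.171,0],[-23.1,21.9,-7.1,-0.022,-0.026,0.171,0],[-19.2,25.7,-6,-0.022,-0.026,0.171,0],[-14.7,28.7,-5,-0.022,-0.026,0.171,0]]
```

```bash
python3 -m handwheel '[[-26.5,-13.9,-12.9,-0.022,-0.026,0.171,0],[-28.8,-8.9,-12.5,-0.022,-0.026,0.171,0],[-30.2,-3.6,-11.8,-0.022,-0.026,0.171,0],[-30.7,1.9,-11.1,-0.022,-0.026,0.171,0],[-30.1,7.3,-10.2,-0.022,-0.026,0.171,0],[-28.7,12.6,-9.2,-0.022,-0.026,0.171,0],[-26.3,17.5,-8.2,-0.022,-0.026,0.171,0],[-23.1,21.9,-7.1,-0.022,-0.026,0.171,0],[-19.2,25.7,-6,-0.022,-0.026,0.171,0],[-14.7,28.7,-5,-0.022,-0.026,0.171,0]]'
python3 - <<'E'
from h import *
st(); a=img("scene");w=img("wrist");b=img("side")
np.save('/tmp/x.npy',0)
print(np.round(-np.array(w['R']).T@w['t']),w['fov_y'])
print('pred bar wrist',proj(w,[bar(.15)-110*oy,bar(.15),bar(.15)+110*oy]).round().tolist(),'side',proj(b,[bar(.15)-110*oy,bar(.15)+110*oy]).round().tolist())
cv2.imwrite('pics/d.png',np.vstack([np.hstack([cv2.resize(w['frame'],(400,300)),cv2.resize(b['frame'][150:360,150:430],(400,300))]),np.hstack([cv2.resize(a['frame'][0:210,80:360],(400,300))]*2)]))
E
```

```text
t: 1.45
ee_pos: [485.1, -265.8, 352.6]
orientation: [2.833, -0.226, -0.036]
ft_force: [0.1, 0.2, -0.7]
width: 87.8
grasp_force: 0.0
t 1.45 p [ 485.1 -265.8  352.6] rv [ 2.833 -0.226 -0.036] q [-0.36   0.162  1.715 -0.315  1.221  1.472] F [ 0.1  0.2 -0.7] w 87.8 0.0
[ 558. -231.  508.] 65.52704011849228
pred bar wrist [[278.0, 340.0], [276.0, 214.0], [273.0, 56.0]] side [[224.0, 250.0], [304.0, 262.0]]
```

View pics/d.png

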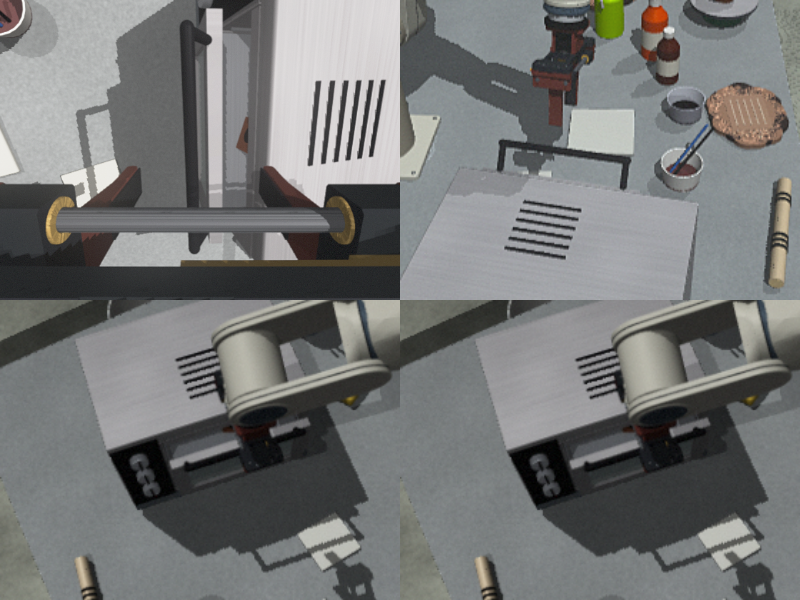

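The wrist picture (upper left) shows the bar between the fingers at about x=267 px full size. It was predicted at 275, so the bar is about 5 mm further out. I'll go down and pinch it.

```bash
sed -i 's/^H=.*/H=np.array([470,-364,55.])-ox*5/' h.py
python3 -m handwheel '[[0,-5,15,0,0,0,0.3],[0,0,25,0,0,0,0.3],[0,0,25,0,0,0,0.3],[0,0,20,0,0,0,0.4],[0,0,5,0,0,0,0.7],[0,0,0,0,0,0,1],[0,0,0,0,0,0,1],[0,0,0,0,0,0,1],[0,0,0,0,0,0,1]]'
python3 - <<'E'
from h import *
o=st(); Rc=Ro.from_rotvec(o['orientation']).as_matrix(); b=np.array(o['ee_pos'])-Rc[:,2]*15
d=b-H; print('out',-d@ox,'up',d[2],'r',np.hypot(d@ox,d[2]),'th',np.arctan2(-d@ox,d[2])-.182)
E
```

```text
t: 2.72
ee_pos: [482.7, -286.4, 265.5]
orientation: [2.834, -0.218, -0.034]
ft_force: [-0.4, 2.7, 2.2]
width: 13.2
grasp_force: 30.0
t 2.73 p [ 482.7 -286.4  265.5] rv [ 2.834 -0.218 -0.034] q [-0.398  0.255  1.804 -0.34   1.035  1.494] F [-0.4  2.7  2.2] w 13.2 29.99612867832184
out 78.0233489189858 up 224.82494648364377 r 237.97877959580154 th 0.15203581341513156
```

The radius comes out at 238 mm, just as given, so I'll pull along the arc.

Run:
```python
from h import *
o=sensors.get_obs(); R=Ro.from_rotvec(o['orientation']).as_matrix()
th=np.linspace(.152,1.44,25); P=[R.T@bar(t) for t in th]
print([[round(float(v),1) for v in P[i+1]-P[i]] for i in range(24)])
```

```text
[[0.0, -12.7, 0.8], [0.0, -12.7, 1.5], [0.0, -12.6, 2.1], [0.0, -12.5, 2.8], [0.0, -12.3, 3.5], [0.0, -12.1, 4.1], [0.0, -11.8, 4.8], [0.0, -11.6, 5.4], [0.0, -11.3, 6.0], [0.0, -10.9, 6.6], [0.0, -10.6, 7.2], [0.0, -10.2, 7.7], [0.0, -9.7, 8.3], [0.0, -9.3, 8.8], [0.0, -8.8, 9.3], [0.0, -8.3, 9.7], [0.0, -7.7, 10.2], [0.0, -7.2, 10.6], [0.0, -6.6, 10.9], [0.0, -6.0, 11.3], [0.0, -5.4, 11.6], [0.0, -4.8, 11.8], [0.0, -4.1, 12.1], [0.0, -3.5, 12.3]]
```

```bash
cat > d.py <<'E'
from h import *
o=st(); Rc=Ro.from_rotvec(o['orientation']).as_matrix(); b=np.array(o['ee_pos'])-Rc[:,2]*15
d=b-H; print('r',np.hypot(d@ox,d[2]),'th',np.arctan2(-d@ox,d[2])-.182,'side',d@oy)
E
python3 -m handwheel '[[0,-12.7,0.8,0,0,0,1],[0,-12.7,1.5,0,0,0,1],[0,-12.6,2.1,0,0,0,1],[0,-12.5,2.8,0,0,0,1],[0,-12.3,3.5,0,0,0,1],[0,-12.1,4.1,0,0,0,1],[0,-11.8,4.8,0,0,0,1],[0,-11.6,5.4,0,0,0,1],[0,-11.3,6,0,0,0,1],[0,-10.9,6.6,0,0,0,1]]'; python3 d.py
```

```text
t: 3.98
ee_pos: [497.7, -183.9, 192.2]
orientation: [2.833, -0.217, -0.037]
ft_force: [0.7, -12.0, -4.8]
width: 13.4
grasp_force: 30.0
t 3.98 p [ 497.7 -183.9  192.2] rv [ 2.833 -0.217 -0.037] q [-0.203  0.332  1.894 -0.376  0.938  1.749] F [  0.7 -12.   -4.8] w 13.4 30.001043379306793
r 236.5637273098397 th 0.6936082547749409 side -0.17221252061801753
```

```bash
python3 -m handwheel '[[0,-10.6,7.2,0,0,0,1],[0,-10.2,7.7,0,0,0,1],[0,-9.7,8.3,0,0,0,1],[0,-9.3,8.8,0,0,0,1],[0,-8.8,9.3,0,0,0,1],[0,-8.3,9.7,0,0,0,1],[0,-7.7,10.2,0,0,0,1],[0,-7.2,10.6,0,0,0,1],[0,-6.6,10.9,0,0,0,1],[0,-6,11.3,0,0,0,1]]';  python3 -m handwheel '[[0,-5.4,11.6,0,0,0,1],[0,-4.8,11.8,0,0,0,1],[0,-4.1,12.1,0,0,0,1],[0,-3.5,12.3,0,0,0,1],[0,0,0,0,0,0,1],[0,0,0,0,0,0,1]]';python3 d.py
```

```text
t: 5.22
ee_pos: [504.8, -135.1, 78.1]
orientation: [2.828, -0.215, -0.041]
ft_force: [0.2, -34.1, -3.0]
width: 13.1
grasp_force: 30.0
t: 5.98
ee_pos: [507.4, -135.9, 30.1]
orientation: [2.824, -0.215, -0.037]
ft_force: [2.2, -53.3, 10.2]
width: 13.3
grasp_force: 30.0
t 5.97 p [ 507.4 -135.9   30.1] rv [ 2.824 -0.215 -0.037] q [-0.104  0.612  1.951 -0.519  0.663  2.044] F [  2.2 -53.3  10.2] w 13.3 30.03394301980734
r 230.98406632610403 th 1.4348091978489415 side 1.9591266867790793
```

The door is down at about 1.43 rad. I'll ease the preload, open part way and back off.

```bash
python3 -m handwheel '[[0,6,0,0,0,0,1],[0,0,0,0,0,0,0.6],[0,0,0,0,0,0,0.6],[0,0,-25,0,0,0,0.6],[0,0,-40,0,0,0,0.6],[0,0,-50,0,0,0,0],[0,-10,-50,0,0,0,0],[0,-10,-50,0,0,0,0],[0,-10,-50,0,0,0,0],[0,0,0,0,0,0,0]]'
python3 - <<'E'
from h import *
st();a=img("scene");w=img("wrist")
for n,d in(('a',a),('w',w)):
    hsv=cv2.cvtColor(d['frame'],cv2.COLOR_BGR2HSV)
    m=((hsv[...,0]<16)&(hsv[...,1]>110)&(hsv[...,2]>50)).astype(np.uint8)
    for c in cv2.findContours(m,0,2)[0]:
        if cv2.contourArea(c)>80: print(n,cv2.boundingRect(c),cv2.contourArea(c))
print('bl pred',proj(a,[H-ox*75+[0,0,120+26]]),proj(w,[H-ox*75+[0,0,146]]))
cv2.imwrite('pics/e.png',np.hstack([cv2.resize(w['frame'],(480,360),interpolation=3),cv2.resize(a['frame'][40:220,140:300],(320,360),interpolation=2)]))
E
```

```text
t: 7.22
ee_pos: [524.1, -26.5, 276.4]
orientation: [2.836, -0.216, -0.027]
ft_force: [0.0, 0.2, -0.2]
width: 81.7
grasp_force: 0.0
t 7.22 p [524.1 -26.5 276.4] rv [ 2.836 -0.216 -0.027] q [ 0.096  0.252  1.78  -0.312  1.198  1.946] F [ 0.   0.2 -0.2] w 81.7 0.0
a (510, 410, 21, 10) 115.0
a (308, 347, 27, 28) 538.0
a (245, 96, 19, 17) 242.0
w (485, 173, 75, 69) 3440.0
bl pred [[253.21921786 117.36241601]] [[515.55660322 195.29308317]]
```

View pics/e.png

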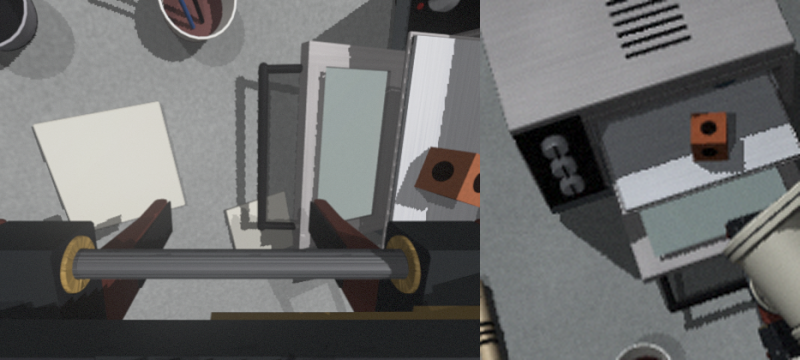

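The right half (scene) shows the block on the sheet in front of the oven, top spot at scene (254,104) and outward spot at (255,116). The wrist half shows the block at full-size (517,200), with two of its spots. I'll compute its centre and go above it.

Run:
```python
from h import *
a=img("scene")
f=cv2.resize(a['frame'][85:125,235:275],None,fx=8,fy=8,interpolation=2); hs=cv2.cvtColor(f,cv2.COLOR_BGR2HSV)
# top spot
m=((f[...,2]<60)).astype(np.uint8)
for c in cv2.findContours(m,0,2)[0]:
    A=cv2.contourArea(c)
    if A>1000: 
        (x,y),ax,an=cv2.fitEllipse(c); px=(235+(x-3.5)/8,85+(y-3.5)/8); print(px,ax,onz(a,[px],227).round(1),onz(a,[px],201).round(1))
P=onz(a,[(254.4,103.8)],227)[0]; P[2]=201; d=P-H; print(P,'out',-d@ox,'side',d@oy)
R=Rt([0,0,-1],oy); rows(P+[0,0,110],R,10,0)
```

```text
(253.84527778625488, 103.52129364013672) (52.55220413208008, 61.013484954833984) [[ 464.9 -311.5  227. ]] [[ 459.1 -326.3  201. ]]
(256.45891189575195, 108.24520492553711) (174.01206970214844, 221.52096557617188) [[ 465.4 -293.6  227. ]] [[ 459.6 -308.   201. ]]
(255.0173740386963, 74.25088310241699) (160.92637634277344, 517.4217529296875) [[ 415.3 -401.   227. ]] [[ 408.3 -417.9  201. ]]
[ 463.87372507 -309.87879574  201.        ] out 47.54098073793784 side -14.355533364515516
[[-1.4,28.5,4.8,0.023,0.024,-0.156,0],[-5.9,28.1,4,0.023,0.024,-0.156,0],[-10.3,26.9,3.2,0.023,0.024,-0.156,0],[-14.4,25,2.3,0.023,0.024,-0.156,0],[-18.1,22.5,1.4,0.023,0.024,-0.156,0],[-21.4,19.5,0.4,0.023,0.024,-0.156,0],[-24.2,15.9,-0.6,0.023,0.024,-0.156,0],[-26.3,11.9,-1.5,0.023,0.024,-0.156,0],[-27.8,7.7,-2.4,0.023,0.024,-0.156,0],[-28.6,3.2,-3.2,0.023,0.024,-0.156,0]]
```

Run:
```python
from h import *
a=img("scene");w=img("wrist")
c1,v1=ray(a,[(255,116.5)]);c2,v2=ray(w,[(517,200.7)]);v1=v1[0];v2=v2[0]
k=np.linalg.lstsq(np.c_[v1,-v2],c2-c1,rcond=None)[0]; A=c1+k[0]*v1;B=c2+k[1]*v2
print(A.round(),B.round(),[-(p-H)@ox for p in (A,B)])
```

```text
[ 477. -284.  203.] [ 476. -284.  203.] [np.float64(75.12600586593895), np.float64(75.34982324117836)]
```

Run:
```python
from h import *
a=img("scene");w=img("wrist")
def tri(pa,pb):
    c1,v1=ray(a,[pa]);c2,v2=ray(w,[pb]);v1=v1[0];v2=v2[0]
    k=np.linalg.lstsq(np.c_[v1,-v2],c2-c1,rcond=None)[0]; A=c1+k[0]*v1;B=c2+k[1]*v2
    print(A.round(),B.round(),'out',-(A-H)@ox)
tri((234.5,194),(305.7,79)); print(proj(a,[bar(t)+120*oy for t in(1.1,1.2,1.3,1.43)]).round(),proj(w,[bar(t)+120*oy for t in(1.1,1.2,1.3,1.43)]).round())
for (x0,y0,x1,y1),d,n in(((200,150,300,210),a,'s'),((270,60,350,280),w,'w')):
    print(n)
# oven front bottom edge / front plane: door-opening top edge at z=243 & body top 290 edges in scene crop
p=[(140+(512-480)/2,40+135/2.),(140+(800-480)/2,40+43/2.)]
q=onz(a,p,290); print(q.round(),[-(x-H)@ox for x in q])
```

```text
[ 624. -174.  -18.] [ 625. -173.  -19.] out 206.14159745333774
[[233. 185.]
 [234. 189.]
 [235. 192.]
 [236. 196.]] [[340.  64.]
 [324.  67.]
 [312.  71.]
 [301.  74.]]
s
w
[[ 725. -398.  290.]
 [ 298. -337.  290.]] [np.float64(1.0326723100655348), np.float64(-4.999606749559693)]
```

The bar looks a little short of fully down (about 1.35 rad), and the block sits further in than it should. I'll press the door down to its stop with closed fingertips on its inner face.

Run:
```python
from h import *
R=Rt(np.cos(.3)*np.array([0,0,-1])+np.sin(.3)*ox,oy)
p=H-ox*185;p[2]=130
rows(p,R,9,1)
print(R.T@[0,0,-1])
```

```text
[[0.1,11.1,20,-0,0,-0.174,1],[-1.8,10.9,20,-0,0,-0.174,1],[-3.7,10.5,20,-0,0,-0.174,1],[-5.4,9.7,20,-0,0,-0.174,1],[-7,8.6,20,-0,0,-0.174,1],[-8.4,7.2,20,-0,0,-0.174,1],[-9.6,5.6,20,-0,0,-0.174,1],[-10.4,3.9,20,-0,0,-0.174,1],[-10.9,2,20,-0,0,-0.174,1]]
[ 2.95520207e-01 -1.98585770e-18  9.55336489e-01]
```

```bash
python3 -m handwheel '[[0.1,11.1,20,0,0,-0.174,1],[-1.8,10.9,20,0,0,-0.174,1],[-3.7,10.5,20,0,0,-0.174,1],[-5.4,9.7,20,0,0,-0.174,1],[-7,8.6,20,0,0,-0.174,1],[-8.4,7.2,20,0,0,-0.174,1],[-9.6,5.6,20,0,0,-0.174,1],[-10.4,3.9,20,0,0,-0.174,1],[-10.9,2,20,0,0,-0.174,1],[0,0,0,0,0,0,1]]'
python3 -m handwheel '[[3,0,9.5,0,0,0,1],[3,0,9.5,0,0,0,1],[2.4,0,7.6,0,0,0,1],[0,0,0,0,0,0,1]]'
python3 -m handwheel '[[1.5,0,4.8,0,0,0,1],[1.5,0,4.8,0,0,0,1],[1.5,0,4.8,0,0,0,1],[0,0,0,0,0,0,1]]'
```

```text
t: 8.82
ee_pos: [498.4, -176.5, 129.6]
orientation: [2.233, 1.898, -0.341]
ft_force: [-0.1, -0.2, 1.0]
width: 0.2
grasp_force: 0.0
t: 9.32
ee_pos: [499.7, -175.2, 102.6]
orientation: [2.228, 1.901, -0.339]
ft_force: [0.4, 0.8, -0.1]
width: 0.3
grasp_force: 0.0
t: 9.82
ee_pos: [499.8, -175.5, 87.8]
orientation: [2.228, 1.901, -0.338]
ft_force: [-0.0, 0.5, 0.3]
width: 0.4
grasp_force: 0.0
```

```bash
python3 -m handwheel '[[1.2,0,3.8,0,0,0,1],[1.2,0,3.8,0,0,0,1],[0.9,0,2.9,0,0,0,1],[0,0,0,0,0,0,1]]'
python3 -m handwheel '[[1.2,0,3.8,0,0,0,1],[1.2,0,3.8,0,0,0,1],[0,0,0,0,0,0,1]]'
```

```text
t: 10.32
ee_pos: [499.9, -175.5, 77.0]
orientation: [2.228, 1.901, -0.338]
ft_force: [-0.5, 0.3, 0.1]
width: 0.6
grasp_force: 0.0
t: 10.7
ee_pos: [500.4, -176.0, 74.5]
orientation: [2.226, 1.896, -0.341]
ft_force: [-15.0, 13.6, 60.0]
width: 0.8
grasp_force: 30.3
```

The door stands hard on its stop (contact at z≈75, as expected for 1.45 rad). Now above the block.

Run:
```python
from h import *
o=sensors.get_obs();R0=Ro.from_rotvec(o['orientation']).as_matrix();p=np.array(o['ee_pos'])
print(R0.T@[0,0,50])
p,R=rows(np.array([475,-270,310.]),Rt([0,0,-1],oy),7,0,p0=p+[0,0,150],R0=R0)
```

```text
[-1.49820474e+01  3.63367938e-02 -4.77025884e+01]
[[-16.9,-1.4,-7.5,-0,0.043,-0.001,0],[-16.5,-1.5,-8.2,-0,0.043,-0.001,0],[-16.1,-1.5,-8.9,-0,0.043,-0.001,0],[-15.7,-1.5,-9.6,-0,0.043,-0.001,0],[-15.3,-1.5,-10.3,-0,0.043,-0.001,0],[-14.8,-1.5,-11,-0,0.043,-0.001,0],[-14.4,-1.5,-11.6,-0,0.043,-0.001,0]]
```

```bash
python3 -m handwheel '[[-15,0,-47.7,0,0,0,1],[-15,0,-47.7,0,0,0,0],[-15,0,-47.7,0,0,0,0],[-16.9,-1.4,-7.5,0,0.043,0,0],[-16.5,-1.5,-8.2,0,0.043,0,0],[-16.1,-1.5,-8.9,0,0.043,0,0],[-15.7,-1.5,-9.6,0,0.043,0,0],[-15.3,-1.5,-10.3,0,0.043,0,0],[-14.8,-1.5,-11,0,0.043,0,0],[-14.4,-1.5,-11.6,0,0.043,0,0]]'
python3 - <<'E'
from h import *
st();a=img("scene");w=img("wrist");b=img("side")
P=np.array([468,-310,201.])
print(proj(w,[P,P+[0,0,26]]).round(),proj(a,[P+[0,0,26]]),proj(b,[P]))
cv2.imwrite('pics/w0.png',w['frame']);cv2.imwrite('pics/s0.png',a['frame'])
cv2.imwrite('pics/f.png',np.hstack([w['frame'],cv2.resize(a['frame'][80:150,220:300],(240,210),interpolation=2).repeat(2,0)]))
E
```

```text
t: 11.95
ee_pos: [474.2, -270.7, 304.8]
orientation: [-2.389, -2.038, -0.002]
ft_force: [0.5, 0.2, 0.1]
width: 85.9
grasp_force: 0.0
t 11.95 p [ 474.2 -270.7  304.8] rv [-2.389e+00 -2.038e+00 -2.000e-03] q [-0.542  0.219  1.722  0.002  1.202 -0.384] F [0.5 0.2 0.1] w 85.9 0.0
[[279. 247.]
 [279. 259.]] [[253.13455462 104.35139657]] [[259.12716061 282.6316878 ]]
```

View pics/f.png

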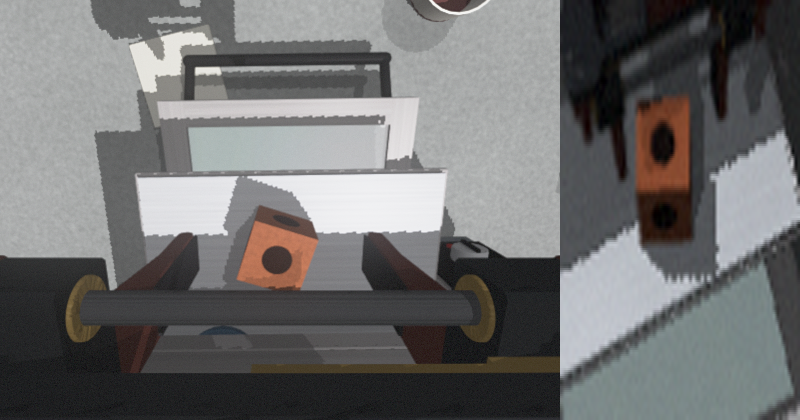

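The wrist picture shows the block's top face with its spot at (277,260), predicted (279,259), so the position is good. The outward spot is at (290,218). Next I need the yaw and the pixel values inside the spots.

Run:
```python
from h import *
w=img("wrist");f=w['frame'];hs=cv2.cvtColor(f,cv2.COLOR_BGR2HSV)
m=((hs[...,0]<16)&(hs[...,1]>100)&(f[...,2]>120)).astype(np.uint8); m[:, :225]=0; m[:,330:]=0;m[300:]=0
c=max(cv2.findContours(m,0,2)[0],key=cv2.contourArea)
P=onz(w,c.reshape(-1,2),227)[:,:2].astype(np.float32)
r=cv2.minAreaRect(P); print(r, cv2.boxPoints(r).round().tolist())
print(f[208:230,272:310,2]); print(f[246:275,260:294,2][::2])
```

```text
((465.7625427246094, -309.63946533203125), (51.973838806152344, 51.74004364013672), 63.10786056518555) [[431.0, -321.0], [477.0, -345.0], [501.0, -298.0], [454.0, -275.0]]
[[136 135 136 135 135 136 136 132 138 137 135 135 139 137 137 138 139 140
  139 139 137 136 139 138 139 136 138 137 139 164 190 193 220 234 236 234
  235 235]
 [137 135 139 136 134 138 136 138 136 138 137 139 136 137 138 137 136 140
  142 141 139 140 139 142 140 141 142 138 138 142 141 147 206 237 237 237
  236 235]
 [118 123 133 135 137 136 139 135 137 134 133 135 136 138 133 138 135 139
  137 138 136 137 137 135 136 139 136 137 139 137 136 140 199 236 236 234
  234 236]
 [ 98 103 106 115 123 129 132 135 133 135 134 132 136 134 134 135 135 133
  133 134 134 134 135 137 134 132 137 136 137 135 133 136 167 218 234 232
  231 232]
 [ 93  94  95  96 101 107 113 119 125 132 131 133 134 136 129 133 130 131
  132 131 131 134 134 133 134 134 134 135 132 135 134 132 141 196 233 232
  232 233]
 [ 96  94  94  96  94  96  99 102 108 113 121 127 131 136 136 137 135 137
  138 135 138 139 135 137 136 135 135 136 136 139 137 138 1
[... 3986 characters left out ...]
 187 162 104  64  65  65  64  65  64  63  66  66  63  69  66  66  66
   67  70  66  65  65  67  66  67  62  64  66  68  64  71 119 160]
 [186 186 185 159  95  69  64  63  65  67  63  63  64  68  64  63  67  63
   69  67  68  61  64  64  67  66  64  65  63  69  67 102 146 165]
 [184 184 186 178 149  96  67  65  66  65  65  68  65  61  66  59  67  64
   69  66  60  65  60  64  63  63  65  66  65  79 120 160 169 165]
 [180 186 185 184 182 175 146  97  63  64  66  64  63  67  65  64  60  62
   66  66  61  61  63  63  65  64  61  68 101 140 164 168 170 168]
 [182 186 188 188 185 182 183 173 150 118  89  68  59  60  59  61  62  65
   67  62  60  64  61  65  66  92 123 151 162 168 168 163 165 168]]
```

Run:
```python
from h import *
f=img("wrist")['frame'].astype(float)
for n,(x,y) in dict(topspot=(277,260),outspot=(290,220),top=(255,265),out=(265,215),shadow_out=(275,216),sheet=(200,200),sheetsh=(245,190)).items(): print(n,f[y-2:y+3,x-2:x+3].mean((0,1)).round())
t=np.radians(-27); y=np.array([np.cos(t),np.sin(t),0]);n=np.array([-y[1],y[0],0])
R=Rt(-.955*np.array([0,0,1])-.296*n,y); G=np.array([465.8,-309.6,205])
p=G+R[:,2]*19; rows(p-R[:,2]*70,R,4,0)
```

```text
topspot [50. 53. 67.]
outspot [65. 69. 84.]
top [ 87. 117. 188.]
out [66. 72. 95.]
shadow_out [65. 71. 93.]
sheet [230. 227. 226.]
sheetsh [140. 137. 136.]
[[-6.6,0.7,12.5,0.011,-0.075,0.078,0],[-5.5,1.3,13,0.011,-0.075,0.078,0],[-4.4,1.8,13.3,0.011,-0.075,0.078,0],[-3.3,2.3,13.6,0.011,-0.075,0.078,0]]
```

```bash
python3 -m handwheel '[[-6.6,0.7,12.5,0.011,-0.075,0.078,0],[-5.5,1.3,13,0.011,-0.075,0.078,0],[-4.4,1.8,13.3,0.011,-0.075,0.078,0],[-3.3,2.3,13.6,0.011,-0.075,0.078,0],[0,0,0,0,0,0,0]]'
python3 - <<'E'
from h import *
t=np.radians(-27); y=np.array([np.cos(t),np.sin(t),0]);n=np.array([-y[1],y[0],0])
R=Rt(-.955*np.array([0,0,1])-.296*n,y); G=np.array([465.8,-309.6,205])
st();rows(G+R[:,2]*19,R,5,0)
E
```

```text
t: 12.82
ee_pos: [472.8, -294.7, 252.4]
orientation: [2.522, 1.55, -0.384]
ft_force: [0.1, 0.1, 0.0]
width: 87.9
grasp_force: 0.0
t 12.82 p [ 472.8 -294.7  252.4] rv [ 2.522  1.55  -0.384] q [-0.414  0.305  1.768 -0.337  1.11   0.212] F [0.1 0.1 0. ] w 87.9 0.0
[[-0.3,0.1,13.8,-0,0,0.001,0],[-0.3,0.1,13.8,-0,0,0.001,0],[-0.3,0.1,13.8,-0,0,0.001,0],[-0.3,0.1,13.8,-0,0,0.001,0],[-0.3,0.1,13.8,-0,0,0.001,0]]
```

```bash
python3 -m handwheel '[[-0.3,0,13.8,0,0,0,0],[-0.3,0,13.8,0,0,0,0],[-0.3,0,13.8,0,0,0,0],[-0.3,0,13.8,0,0,0,0],[-0.3,0,13.8,0,0,0,0],[0,0,0,0,0,0,0.6],[0,0,0,0,0,0,1],[0,0,0,0,0,0,1],[0,0,0,0,0,0,1]]'
```

```text
t: 13.95
ee_pos: [463.4, -316.2, 189.3]
orientation: [2.523, 1.543, -0.38]
ft_force: [-0.8, 0.3, 4.1]
width: 51.9
grasp_force: 30.0
```

```bash
python3 -m handwheel '[[0,0,-20,0,0,0,1],[0,0,-40,0,0,0,1],[0,0,-45,0,0,0,1],[0,0,-25,0,0,0,1],[0,0,0,0,0,0,1]]'
python3 - <<'E'
from h import *
o=st();R=Ro.from_rotvec(o['orientation']).as_matrix(); t=np.radians(-27); y=np.array([np.cos(t),np.sin(t),0]);n=np.array([-y[1],y[0],0])
R=Rt(-.955*np.array([0,0,1])-.296*n,y)
p,_=rows(np.array([515,65,130.]),R,8,1); rows(np.array([515,65,27.]),R,5,1,p0=p,R0=R)
E
```

```text
t: 14.58
ee_pos: [481.5, -281.5, 314.5]
orientation: [2.521, 1.543, -0.377]
ft_force: [-0.7, 0.8, -4.2]
width: 51.7
grasp_force: 30.0
t 14.57 p [ 481.5 -281.5  314.5] rv [ 2.521  1.543 -0.377] q [-0.386  0.242  1.702 -0.319  1.234  0.198] F [-0.7  0.8 -4.2] w 51.7 29.98082492922549
[[45.5,-16.1,9.9,0.001,0,-0,1],[45.5,-16.1,10,0.001,0,-0,1],[45.5,-16,10,0.001,0,-0,1],[45.5,-16,10,0.001,0,-0,1],[45.5,-16,10,0.001,0,-0,1],[45.5,-16,10,0.001,0,-0,1],[45.5,-16,10,0.001,0,-0,1],[45.5,-16,10,0.001,0,-0,1]]
[[6.1,-0,19.7,0,0,0,1],[6.1,-0,19.7,0,0,0,1],[6.1,-0,19.7,0,0,0,1],[6.1,-0,19.7,0,0,0,1],[6.1,-0,19.7,0,0,0,1]]
```

```bash
python3 -m handwheel '[[30,-10,6,0,0,0,1],[45.5,-16,10,0,0,0,1],[45.5,-16,10,0,0,0,1],[45.5,-16,10,0,0,0,1],[45.5,-16,10,0,0,0,1],[45.5,-16,10,0,0,0,1],[45.5,-16,10,0,0,0,1],[45.5,-16,10,0,0,0,1],[15,-6,4,0,0,0,1],[0,0,0,0,0,0,1]]'
python3 - <<'E'
from h import *
o=st();R=Ro.from_rotvec(o['orientation']).as_matrix();rows(np.array([515,65,27.5]),R,8,1)
E
```

```text
t: 15.82
ee_pos: [513.1, 64.2, 127.0]
orientation: [2.522, 1.546, -0.385]
ft_force: [-0.1, -0.1, -4.0]
width: 52.0
grasp_force: 30.0
t 15.82 p [513.1  64.2 127. ] rv [ 2.522  1.546 -0.385] q [ 0.238  0.497  1.815 -0.266  1.045  0.868] F [-0.1 -0.1 -4. ] w 52.0 29.980941650446766
[[3.9,0.2,11.8,0,0,0,1],[3.9,0.2,11.8,0,0,0,1],[3.9,0.2,11.8,0,0,0,1],[3.9,0.2,11.8,0,0,0,1],[3.9,0.2,11.8,0,0,0,1],[3.9,0.2,11.8,0,0,0,1],[3.9,0.2,11.8,0,0,0,1],[3.9,0.2,11.8,0,0,0,1]]
```

```bash
python3 -m handwheel '[[3.9,0.2,11.8,0,0,0,1],[3.9,0.2,11.8,0,0,0,1],[3.9,0.2,11.8,0,0,0,1],[3.9,0.2,11.8,0,0,0,1],[3.9,0.2,11.8,0,0,0,1],[3.9,0.2,11.8,0,0,0,1],[3.9,0.2,11.8,0,0,0,1],[3,0.2,9,0,0,0,1],[0,0,0,0,0,0,1]]'
```

```text
t: 16.95
ee_pos: [516.0, 64.9, 31.1]
orientation: [2.523, 1.544, -0.383]
ft_force: [0.7, 0.8, -3.3]
width: 52.1
grasp_force: 30.0
```

```bash
python3 -m handwheel '[[0.7,0,2,0,0,0,1],[0.7,0,2,0,0,0,1],[0,0,0,0,0,0,1]]'
```

```text
t: 17.32
ee_pos: [516.7, 65.1, 27.8]
orientation: [2.523, 1.544, -0.38]
ft_force: [-0.3, -0.2, -3.3]
width: 52.4
grasp_force: 30.0
```

```bash
python3 -m handwheel '[[0.4,0,1.3,0,0,0,1],[0,0,0,0,0,0,1]]'; python3 -m handwheel '[[0.2,0,0.7,0,0,0,1],[0,0,0,0,0,0,0.5],[0,0,0,0,0,0,0],[0,0,0,0,0,0,0],[0,0,0,0,0,0,0],[0,0,-20,0,0,0,0],[0,0,-40,0,0,0,0],[-10,0,-45,0,0,0,0],[-10,0,-45,0,0,0,0],[0,0,0,0,0,0,0]]'
python3 - <<'E'
from h import *
st();a=img("scene");w=img("wrist");b=img("side");cv2.imwrite('pics/w1.png',w['frame']);cv2.imwrite('pics/a1.png',a['frame']);cv2.imwrite('pics/b1.png',b['frame'])
P=np.array([518,67,38.])
pw,pa,pb=[proj(d,[P])[0] for d in(w,a,b)];print(pw,pa,pb)
def crop(d,p,h,s):
    x,y=int(np.clip(p[0],h,559-h)),int(np.clip(p[1],h,419-h));return cv2.resize(d['frame'][y-h:y+h,x-h:x+h],(s,s),interpolation=cv2.INTER_CUBIC)
cv2.imwrite('pics/g.png',np.hstack([crop(w,pw,80,400),np.vstack([crop(a,pa,24,200),crop(b,pb,24,200)])]))
E
```

```text
t: 17.58
ee_pos: [516.7, 65.1, 26.4]
orientation: [2.523, 1.544, -0.381]
ft_force: [-0.0, 0.7, -3.4]
width: 51.8
grasp_force: 30.0
t: 18.82
ee_pos: [530.2, 88.7, 178.1]
orientation: [2.523, 1.543, -0.37]
ft_force: [-0.2, 0.0, -0.5]
width: 87.8
grasp_force: 0.0
t 18.82 p [530.2  88.7 178.1] rv [ 2.523  1.543 -0.37 ] q [ 0.271  0.45   1.742 -0.243  1.159  0.865] F [-0.2  0.  -0.5] w 87.8 0.0
[279.56390638 177.82372271] [298.01868364 237.34940288] [290.278666   236.27526404]
```

View pics/g.png

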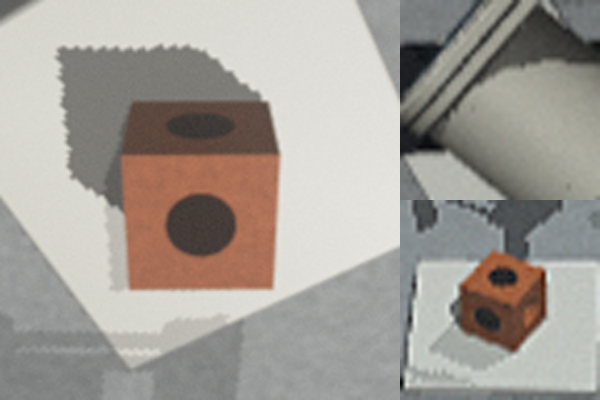

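The block stands on the tile. In the side crop (lower right) its face towards -27° azimuth (right face, crop (532,318)) has a lit orange inside, while the other spots are uniformly dark, so that face is very likely the real hole. First I'll shut the door.

```bash
sed -i 's/^H=.*/H=np.array([470,-364,55.])+ox*1/' h.py
python3 - <<'E'
from h import *
R=lean(.3); b=bar(1.45); print(b)
p,_=rows(b+R[:,2]*(-100),R,9,0.4)
th=np.linspace(1.45,-.02,29); P=[R.T@bar(t) for t in th]
print([[round(float(v),1) for v in (P[i+1]-P[i])[1:]] for i in range(28)])
E
```

```text
[ 506.28555173 -130.24514419   40.44261814]
[[-17.3,7.9,9.8,-0.008,0.008,0.141,0.4],[-16.1,10.2,9.8,-0.008,0.008,0.141,0.4],[-14.6,12.3,9.7,-0.008,0.008,0.141,0.4],[-12.9,14.2,9.7,-0.008,0.008,0.141,0.4],[-10.8,15.8,9.7,-0.008,0.008,0.141,0.4],[-8.6,17.1,9.8,-0.008,0.008,0.141,0.4],[-6.2,18,9.9,-0.008,0.008,0.141,0.4],[-3.7,18.6,10,-0.008,0.008,0.141,0.4],[-1.1,18.9,10.1,-0.008,0.008,0.141,0.4]]
[[3.3, -12.1], [3.9, -11.9], [4.5, -11.6], [5.1, -11.4], [5.7, -11.1], [6.3, -10.8], [6.8, -10.5], [7.4, -10.1], [7.9, -9.7], [8.4, -9.2], [8.9, -8.8], [9.3, -8.3], [9.7, -7.8], [10.1, -7.3], [10.5, -6.7], [10.9, -6.2], [11.2, -5.6], [11.4, -5.0], [11.7, -4.4], [11.9, -3.8], [12.1, -3.2], [12.2, -2.5], [12.4, -1.9], [12.4, -1.2], [12.5, -0.6], [12.5, 0.1], [12.5, 0.7], [12.4, 1.4]]
```

```bash
python3 -m handwheel '[[-17.3,7.9,9.8,-0.008,0.008,0.141,0.4],[-16.1,10.2,9.8,-0.008,0.008,0.141,0.4],[-14.6,12.3,9.7,-0.008,0.008,0.141,0.4],[-12.9,14.2,9.7,-0.008,0.008,0.141,0.4],[-10.8,15.8,9.7,-0.008,0.008,0.141,0.4],[-8.6,17.1,9.8,-0.008,0.008,0.141,0.4],[-6.2,18,9.9,-0.008,0.008,0.141,0.4],[-3.7,18.6,10,-0.008,0.008,0.141,0.4],[-1.1,18.9,10.1,-0.008,0.008,0.141,0.4],[0,0,0,0,0,0,0.4]]'
python3 - <<'E'
from h import *
st();w=img("wrist"); R=lean(.3); b=bar(1.45); rows(b+R[:,2]*15,R,6,0.4)
pb=proj(w,[b-110*oy,b-40*oy,b+40*oy,b+110*oy]).round();print(pb.tolist())
g=cv2.cvtColor(w['frame'],cv2.COLOR_BGR2GRAY)
for r in (80,120,160,200): print(r,g[r,230:350:4])
cv2.imwrite('pics/w2.png',w['frame'])
E
```

```text
t: 20.23
ee_pos: [509.8, -101.5, 135.2]
orientation: [2.831, -0.224, -0.034]
ft_force: [0.2, 0.2, -0.0]
width: 52.7
grasp_force: 0.0
t 20.23 p [ 509.8 -101.5  135.2] rv [ 2.831 -0.224 -0.034] q [-0.042  0.425  1.921 -0.397  0.872  1.955] F [ 0.2  0.2 -0. ] w 52.7 0.0
[[0.1,-0,19.1,0,-0,-0,0.4],[0.1,-0,19.1,0,-0,-0,0.4],[0.1,0,19.1,0,-0,-0,0.4],[0.1,0,19.1,0,-0,-0,0.4],[0.1,0,19.1,0,-0,-0,0.4],[0.1,0,19.1,0,-0,-0,0.4]]
[[280.0, 323.0], [280.0, 251.0], [280.0, 156.0], [279.0, 61.0]]
80 [165 102 104 103 104 100 101 105 102  99  97  49  49  54  58  62  77  76
  75  71  76  74  97  98 101  95  97 101 100 104]
120 [181 154 101 100 103  99 171 172 169 177 169  49  48  57  55  55  76  85
 100  95  98 103 100  93  96 100 101  99  98  79]
160 [176 180 105 100 105 103 142 174 173 169 173  60  56  53  55  59  77  99
 100  99  97  97  99  98  97 101  98 100 101  88]
200 [176 174 135 103 104  98 145 175 173 175 167  99  50  51  50  55  77  89
 100 101 100  99  96  97 100 101  95  99 100  96]
```

The bar is at column 283 and was predicted at 280, so it's 2 mm inward. I'll pinch it.

```bash
python3 -m handwheel '[[0,2,19,0,0,0,0.4],[0,0,19,0,0,0,0.4],[0,0,19,0,0,0,0.4],[0,0,19,0,0,0,0.4],[0,0,19,0,0,0,0.4],[0,0,17,0,0,0,0.4],[0,0,0,0,0,0,1],[0,0,0,0,0,0,1],[0,0,0,0,0,0,1]]'
python3 -m handwheel '[[3.3,3.3,-12.1,0,0,0,1]]' --help 2>/dev/null | head -0; python3 d.py
```

```text
t: 21.4
ee_pos: [507.1, -135.6, 31.3]
orientation: [2.831, -0.224, -0.026]
ft_force: [-0.4, -0.1, 0.5]
width: 26.3
grasp_force: 0.0
t 21.4 p [ 507.1 -135.6   31.3] rv [ 2.831 -0.224 -0.026] q [-0.108  0.607  1.956 -0.512  0.654  2.042] F [-0.4 -0.1  0.5] w 26.3 0.0
r 237.0265081038402 th 1.4285352033107745 side 1.5580954712260742
```

My stray `--help` call moved nothing: the clock and pose are unchanged. The fingers are still closing.

```bash
python3 -m handwheel '[[0,0,0,0,0,0,1],[0,0,0,0,0,0,1],[0,0,0,0,0,0,1],[0,3.3,-12.1,0,0,0,1],[0,3.9,-11.9,0,0,0,1],[0,4.5,-11.6,0,0,0,1],[0,5.1,-11.4,0,0,0,1],[0,5.7,-11.1,0,0,0,1],[0,6.3,-10.8,0,0,0,1],[0,6.8,-10.5,0,0,0,1]]'; python3 d.py
```

```text
t: 22.65
ee_pos: [505.4, -145.2, 117.8]
orientation: [2.832, -0.224, -0.024]
ft_force: [4.8, 1.5, -6.7]
width: 13.1
grasp_force: 29.9
t 22.65 p [ 505.4 -145.2  117.8] rv [ 2.832 -0.224 -0.024] q [-0.127  0.449  1.937 -0.424  0.804  1.905] F [ 4.8  1.5 -6.7] w 13.1 29.94704782962799
r 239.8290080277279 th 1.0612967632254269 side 1.3244302719176748
```

Forces are small, so I'll carry on.

```bash
python3 -m handwheel '[[0,7.4,-10.1,0,0,0,1],[0,7.9,-9.7,0,0,0,1],[0,8.4,-9.2,0,0,0,1],[0,8.9,-8.8,0,0,0,1],[0,9.3,-8.3,0,0,0,1],[0,9.7,-7.8,0,0,0,1],[0,10.1,-7.3,0,0,0,1],[0,10.5,-6.7,0,0,0,1],[0,10.9,-6.2,0,0,0,1],[0,11.2,-5.6,0,0,0,1]]'; python3 d.py
```

```text
t: 23.9
ee_pos: [495.7, -208.3, 223.4]
orientation: [2.836, -0.225, -0.02]
ft_force: [5.8, 16.5, 7.2]
width: 12.8
grasp_force: 30.0
t 23.9 p [ 495.7 -208.3  223.4] rv [ 2.836 -0.225 -0.02 ] q [-0.252  0.287  1.87  -0.359  0.976  1.678] F [ 5.8 16.5  7.2] w 12.8 30.04775047302246
r 244.94921387115448 th 0.5469508494973978 side 1.3958623159892245
```

```bash
python3 -m handwheel '[[0,11.4,-5,0,0,0,1],[0,11.7,-4.4,0,0,0,1],[0,11.9,-3.8,0,0,0,1],[0,12.1,-3.2,0,0,0,1],[0,12.2,-2.5,0,0,0,1],[0,12.4,-1.9,0,0,0,1],[0,12.4,-1.2,0,0,0,1],[0,12.5,-0.6,0,0,0,1],[0,12.5,0.1,0,0,0,1]]'; python3 d.py
```

```text
t: 25.02
ee_pos: [479.4, -306.3, 277.1]
orientation: [2.832, -0.224, -0.022]
ft_force: [4.9, 5.7, 0.2]
width: 13.7
grasp_force: 30.0
t 25.02 p [ 479.4 -306.3  277.1] rv [ 2.832 -0.224 -0.022] q [-0.435  0.246  1.788 -0.334  1.04   1.453] F [4.9 5.7 0.2] w 13.7 30.010161101818085
r 244.85285801088196 th 0.08182611107067228 side 0.30399477422342586
```

```bash
python3 -m handwheel '[[0,9.5,3,0,0,0,1],[0,7.6,2.4,0,0,0,1],[0,4.8,1.5,0,0,0,1],[0,0,0,0,0,0,1]]'; python3 -m handwheel '[[0,4.8,1.5,0,0,0,1],[0,0,0,0,0,0,1]]'; python3 d.py
```

```text
t: 25.52
ee_pos: [476.8, -328.0, 280.5]
orientation: [2.832, -0.226, -0.017]
ft_force: [-0.4, 22.5, 30.8]
width: 13.4
grasp_force: 30.0
t: 25.78
ee_pos: [476.8, -328.6, 279.1]
orientation: [2.84, -0.227, -0.016]
ft_force: [4.1, 42.5, 30.2]
width: 13.2
grasp_force: 30.0
t 25.77 p [ 476.8 -328.6  279.1] rv [ 2.84  -0.227 -0.016] q [-0.479  0.253  1.771 -0.319  1.035  1.404] F [ 4.1 42.5 30.2] w 13.2 30.026376396417618
r 242.02127127037582 th -0.010307333851909378 side 1.137329145120728
```

```bash
python3 -m handwheel '[[0,-5,-1.5,0,0,0,1],[0,0,0,0,0,0,0.5],[0,0,0,0,0,0,0.5],[0,0,-15,0,0,0,0.5],[0,0,-40,0,0,0,0.5],[0,0,-45,0,0,0,0.2],[0,0,0,0,0,0,0]]'
python3 - <<'E'
from h import *
st();a=img("scene");b=img("side");cv2.imwrite('pics/a2.png',a['frame']);cv2.imwrite('pics/b2.png',b['frame'])
c=bar(0);print('pred',[proj(d,[bar(t)+s*oy for t in(0,.08) for s in(-120,120)]).round().tolist() for d in(a,b)])
f=a['frame'];hs=cv2.cvtColor(f,cv2.COLOR_BGR2HSV)
m=((hs[...,0]<16)&(hs[...,1]>100)&(f[...,2]>125)).astype(np.uint8);m[:200]=0;m[275:]=0;m[:,:260]=0;m[:,345:]=0
cs=max(cv2.findContours(m,0,2)[0],key=cv2.contourArea);P=onz(a,cs.reshape(-1,2),64)[:,:2].astype(np.float32)
r=cv2.minAreaRect(P);print(r);g0=r[0]
t=np.radians(-27);d1=np.array([np.cos(t),np.sin(t),0]);n=np.array([-d1[1],d1[0],0])
R=Rt([0,0,-1],-n);rows(np.array([r[0][0],r[0][1],175])+60*d1,R,10,0)
x=cv2.resize(f[210:260,270:330],(360,300),interpolation=2);y=cv2.resize(b['frame'][215:265,260:320],(360,300),interpolation=2)
z=cv2.resize(b['frame'][220:300,200:340],(525,300));z2=f[80:180,160:335]
cv2.imwrite('pics/h.png',np.vstack([np.hstack([x,y]),np.hstack([z[:,:360],cv2.resize(z2,(360,206)).__class__((300,360,3),dtype=np.uint8)*0+np.pad(cv2.resize(z2,(360,206)),((0,94),(0,0),(0,0)))])]))
E
```

```text
t: 26.65
ee_pos: [480.4, -300.6, 374.9]
orientation: [2.828, -0.224, -0.018]
ft_force: [-0.5, -0.5, -0.7]
width: 60.3
grasp_force: 0.0
t 26.65 p [ 480.4 -300.6  374.9] rv [ 2.828 -0.224 -0.018] q [-0.423  0.151  1.678 -0.308  1.235  1.397] F [-0.5 -0.5 -0.7] w 60.3 0.0
pred [[[287.0, 79.0], [206.0, 103.0], [289.0, 85.0], [208.0, 110.0]], [[216.0, 256.0], [305.0, 270.0], [218.0, 252.0], [307.0, 266.0]]]
((518.9611206054688, 68.75932312011719), (46.88941192626953, 54.01335906982422), 65.39688873291016)
[[3.8,-39.5,8.2,0.03,-0.005,0.031,0],[2.6,-39.3,9.4,0.03,-0.005,0.031,0],[1.5,-39.1,10.5,0.03,-0.005,0.031,0],[0.3,-38.8,11.7,0.03,-0.005,0.031,0],[-0.8,-38.4,12.9,0.03,-0.005,0.031,0],[-1.9,-37.9,14,0.03,-0.005,0.031,0],[-3,-37.4,15.2,0.03,-0.005,0.031,0],[-4.1,-36.9,16.3,0.03,-0.005,0.031,0],[-5.2,-36.2,17.4,0.03,-0.005,0.031,0],[-6.2,-35.5,18.5,0.03,-0.005,0.031,0]]
```

View pics/h.png

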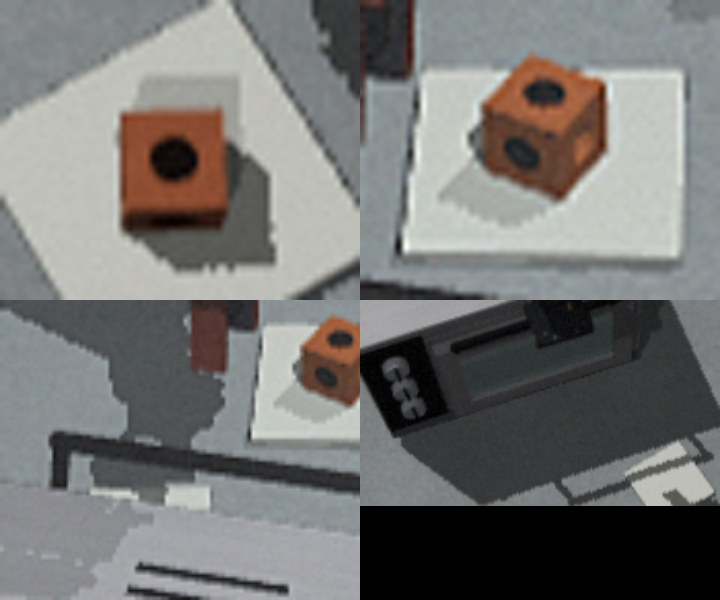

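The door is shut: the bar end in the side view is at (214,256), predicted (216,256) for 0 rad. The top-right crop shows the face towards -27° clearly lit orange inside its spot, so that is the hole; the other faces are flat black. I'll go above the block with tool x towards the hole.

Run:
```python
from h import *
t=np.radians(-27);d1=np.array([np.cos(t),np.sin(t),0]);n=np.array([-d1[1],d1[0],0])
R=Rt([0,0,-1],-n);rows(np.array([519,70,135.]),R,10,0)
```

```text
[[-1.9,-42.5,11.4,0.03,-0.005,0.031,0],[-3.2,-42.1,12.7,0.03,-0.005,0.031,0],[-4.4,-41.6,14,0.03,-0.005,0.031,0],[-5.6,-41,15.2,0.03,-0.005,0.031,0],[-6.8,-40.3,16.5,0.03,-0.005,0.031,0],[-8,-39.6,17.7,0.03,-0.005,0.031,0],[-9.1,-38.8,18.9,0.03,-0.005,0.031,0],[-10.2,-37.9,20.1,0.03,-0.005,0.031,0],[-11.2,-36.9,21.3,0.03,-0.005,0.031,0],[-12.2,-35.9,22.5,0.03,-0.005,0.031,0]]
```

```bash
python3 -m handwheel '[[-1.9,-42.5,11.4,0.03,-0.005,0.031,0],[-3.2,-42.1,12.7,0.03,-0.005,0.031,0],[-4.4,-41.6,14,0.03,-0.005,0.031,0],[-5.6,-41,15.2,0.03,-0.005,0.031,0],[-6.8,-40.3,16.5,0.03,-0.005,0.031,0],[-8,-39.6,17.7,0.03,-0.005,0.031,0],[-9.1,-38.8,18.9,0.03,-0.005,0.031,0],[-10.2,-37.9,20.1,0.03,-0.005,0.031,0],[-11.2,-36.9,21.3,0.03,-0.005,0.031,0],[-12.2,-35.9,22.5,0.03,-0.005,0.031,0]]'
python3 -m handwheel '[[0,0,0,0,0,0,0]]'
python3 - <<'E'
from h import *
st();w=img("wrist");f=w['frame'];hs=cv2.cvtColor(f,cv2.COLOR_BGR2HSV)
print(proj(w,[[519,70,64]]).round())
m=((hs[...,0]<16)&(hs[...,1]>100)&(f[...,2]>120)).astype(np.uint8);m[:,:190]=0;m[:,370:]=0;m[300:]=0
c=max(cv2.findContours(m,0,2)[0],key=cv2.contourArea);print(cv2.boundingRect(c))
P=onz(w,c.reshape(-1,2),64)[:,:2].astype(np.float32);print(cv2.minAreaRect(P))
cv2.imwrite('pics/w3.png',f)
t=np.radians(-27);d1=np.array([np.cos(t),np.sin(t),0]);n=np.array([-d1[1],d1[0],0])
rows(np.array([519,70,20.]),Rt([0,0,-1],-n),6,0)
E
```

```text
t: 28.0
ee_pos: [517.9, 70.6, 132.7]
orientation: [-3.054, 0.734, 0.002]
ft_force: [0.4, -0.5, -0.1]
width: 87.8
grasp_force: 0.0
t: 28.12
ee_pos: [516.7, 70.7, 132.0]
orientation: [3.055, -0.728, -0.006]
ft_force: [0.2, -0.6, 0.4]
width: 87.8
grasp_force: 0.0
t 28.12 p [516.7  70.7 132. ] rv [ 3.055 -0.728 -0.006] q [0.113 0.405 1.919 0.    0.822 2.152] F [ 0.2 -0.6  0.4] w 87.8 0.0
[[279. 214.]]
(243, 178, 72, 69)
((519.8894653320312, 70.46065521240234), (51.03369903564453, 51.29570007324219), 63.096153259277344)
[[0.2,-0.2,18.9,0,0,0.001,0],[0.2,-0.2,18.9,0,0,0.001,0],[0.2,-0.2,18.9,0,0,0.001,0],[0.2,-0.2,18.9,0,0,0.001,0],[0.2,-0.1,18.9,0,0,0.001,0],[0.2,-0.1,18.9,0,0,0.001,0]]
```

View pics/w3.png

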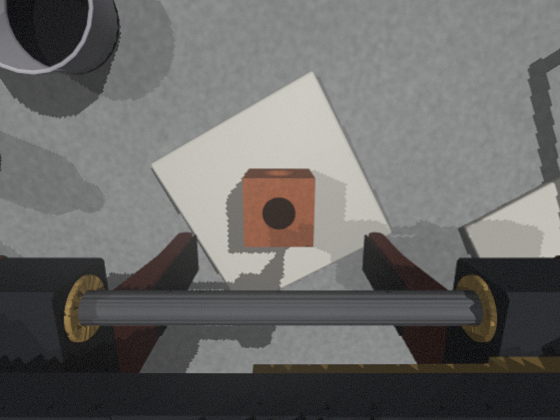

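The block is centred between the fingers at (279,213) and square to them. The lit hole shows on its far face at (279,172), on the tool's +x side. I'll go down and grip.

```bash
python3 -m handwheel '[[2,0,18.9,0,0,0,0],[0.2,-0.2,18.9,0,0,0,0],[0.2,-0.2,18.9,0,0,0,0],[0.2,-0.2,18.9,0,0,0,0],[0.2,-0.1,18.9,0,0,0,0],[0.2,-0.1,17,0,0,0,0],[0,0,0,0,0,0,0.6],[0,0,0,0,0,0,1],[0,0,0,0,0,0,1],[0,0,0,0,0,0,1]]'
python3 -m handwheel '[[0,0,0,0,0,0,1],[0,0,-20,0,0,0,1],[0,0,-40,0,0,0,1],[0,0,-45,0,0,-0.1,1],[0,0,-45,0,0,-0.17,1],[0,0,-30,0,0,-0.17,1],[0,0,0,0,0,-0.17,1],[0,0,0,0,0,0,1]]'; python3 -c "
from h import *
o=st();print(Ro.from_rotvec(o['orientation']).as_matrix().round(3))"
```

```text
t: 29.42
ee_pos: [522.7, 69.4, 23.9]
orientation: [-3.055, 0.731, -0.004]
ft_force: [-0.7, -1.3, 5.1]
width: 52.0
grasp_force: 30.0
t: 30.42
ee_pos: [521.5, 69.4, 203.3]
orientation: [-3.134, -0.218, -0.002]
ft_force: [-1.0, -0.3, -3.8]
width: 52.0
grasp_force: 30.0
t 30.43 p [521.5  69.4 203.3] rv [-3.134e+00 -2.180e-01 -2.000e-03] q [ 0.11   0.303  1.865 -0.     0.972  1.542] F [-1.  -0.3 -3.8] w 52.0 29.995287959463894
[[ 0.99   0.138  0.002]
 [ 0.138 -0.99   0.   ]
 [ 0.002  0.    -1.   ]]
```

Run:
```python
from h import *
o=sensors.get_obs();p=np.array(o['ee_pos']);u=np.array([.9903,.139,0])
rows(p+u*160+[0,0,90],Rt(u,[.139,-.9903,0]),10,1)
```

```text
[[16,-0,-9,0,0.157,-0,1],[17.2,-0,-6.4,0,0.157,-0,1],[18,-0,-3.6,0,0.157,-0,1],[18.3,-0,-0.7,0,0.157,-0,1],[18.2,-0,2.1,0,0.157,-0,1],[17.7,-0,5,0,0.157,-0,1],[16.7,-0,7.7,0,0.157,-0,1],[15.3,-0,10.2,0,0.157,-0,1],[13.5,-0,12.4,0,0.157,-0,1],[11.4,-0,14.4,0,0.157,-0,1]]
```

```bash
python3 -m handwheel '[[16,0,-9,0,0.157,0,1],[17.2,0,-6.4,0,0.157,0,1],[18,0,-3.6,0,0.157,0,1],[18.3,0,-0.7,0,0.157,0,1],[18.2,0,2.1,0,0.157,0,1]]'; python3 -m handwheel '[[17.7,0,5,0,0.157,0,1],[16.7,0,7.7,0,0.157,0,1],[15.3,0,10.2,0,0.157,0,1],[13.5,0,12.4,0,0.157,0,1],[11.4,0,14.4,0,0.157,0,1],[0,0,0,0,0,0,1]]'; python3 -c "
from h import *
o=st();print(Ro.from_rotvec(o['orientation']).as_matrix().round(3))"
```

```text
t: 31.05
ee_pos: [589.2, 82.2, 245.7]
orientation: [-2.886, -0.215, -1.015]
ft_force: [-0.4, 1.5, -3.4]
width: 51.9
grasp_force: 30.0
t: 31.8
ee_pos: [591.8, 131.8, 239.4]
orientation: [-2.683, -0.277, -1.101]
ft_force: [0.1, 0.7, -3.3]
width: 52.1
grasp_force: 30.0
t 31.8 p [591.8 131.8 239.4] rv [-2.683 -0.277 -1.101] q [ 0.086  0.21   2.189  1.742  0.226 -0.203] F [ 0.1  0.7 -3.3] w 52.1 29.995939324144274
[[ 0.7    0.258  0.666]
 [ 0.087 -0.956  0.279]
 [ 0.709 -0.138 -0.692]]
```

The wrist met its singularity and is flipping through q4. I'll replan from where it stands.

```bash
cat > e.py <<'E'
from h import *
import sys
u=np.array([.9903,.139,0]);o=st();print(Ro.from_rotvec(o['orientation']).as_matrix().round(2).tolist())
rows(np.array([float(v) for v in sys.argv[1:4]]),Rt(u,[.139,-.9903,0]),int(sys.argv[4]),1)
E
python3 e.py 610 100 300 8
```

```text
t 31.8 p [591.8 131.8 239.4] rv [-2.683 -0.277 -1.101] q [ 0.086  0.21   2.189  1.742  0.226 -0.203] F [ 0.1  0.7 -3.3] w 52.1 29.995939324144274
[[0.7, 0.26, 0.67], [0.09, -0.96, 0.28], [0.71, -0.14, -0.69]]
[[6.6,3.3,-4.8,-0.021,0.097,-0.01,1],[7,3.5,-4.1,-0.021,0.097,-0.01,1],[7.3,3.7,-3.3,-0.021,0.097,-0.01,1],[7.6,3.8,-2.5,-0.021,0.097,-0.01,1],[7.8,3.9,-1.7,-0.021,0.097,-0.01,1],[7.8,4,-0.8,-0.021,0.097,-0.01,1],[7.8,4.1,0,-0.021,0.097,-0.01,1],[7.7,4.2,0.9,-0.021,0.097,-0.01,1]]
```

```bash
python3 -m handwheel '[[6.6,3.3,-4.8,-0.021,0.097,-0.01,1],[7,3.5,-4.1,-0.021,0.097,-0.01,1],[7.3,3.7,-3.3,-0.021,0.097,-0.01,1],[7.6,3.8,-2.5,-0.021,0.097,-0.01,1]]'; python3 e.py 610 100 300 8
```

```text
t: 32.3
ee_pos: [599.2, 129.9, 262.1]
orientation: [-2.51, -0.247, -1.482]
ft_force: [0.8, 2.1, -3.9]
width: 52.0
grasp_force: 30.0
t 32.3 p [599.2 129.9 262.1] rv [-2.51  -0.247 -1.482] q [ 0.102  0.258  2.31   2.775  0.53  -1.236] F [ 0.8  2.1 -3.9] w 52.0 29.99571818159893
[[0.48, 0.25, 0.84], [0.03, -0.96, 0.27], [0.88, -0.1, -0.47]]
[[4.7,3.5,-2.1,-0.017,0.062,-0.009,1],[4.8,3.5,-1.7,-0.017,0.062,-0.009,1],[4.8,3.6,-1.4,-0.017,0.062,-0.009,1],[4.9,3.7,-1,-0.017,0.062,-0.009,1],[4.9,3.7,-0.6,-0.017,0.062,-0.009,1],[4.9,3.8,-0.3,-0.017,0.062,-0.009,1],[4.9,3.8,0.1,-0.017,0.062,-0.009,1],[4.8,3.9,0.5,-0.017,0.062,-0.009,1]]
```

The flip works (q4→π). Continuing.

```bash
python3 -m handwheel '[[4.7,3.5,-2.1,-0.017,0.062,-0.009,1],[4.8,3.5,-1.7,-0.017,0.062,-0.009,1],[4.8,3.6,-1.4,-0.017,0.062,-0.009,1],[4.9,3.7,-1,-0.017,0.062,-0.009,1],[4.9,3.7,-0.6,-0.017,0.062,-0.009,1],[4.9,3.8,-0.3,-0.017,0.062,-0.009,1],[4.9,3.8,0.1,-0.017,0.062,-0.009,1],[4.8,3.9,0.5,-0.017,0.062,-0.009,1],[0,0,0,0,0,0,1],[0,0,0,0,0,0,1]]'; python3 e.py 610 100 300 2
```

```text
t: 33.55
ee_pos: [610.5, 100.8, 299.8]
orientation: [-2.148, -0.159, -2.144]
ft_force: [0.1, -0.8, -3.6]
width: 51.9
grasp_force: 30.0
t 33.55 p [610.5 100.8 299.8] rv [-2.148 -0.159 -2.144] q [ 0.143  0.554  2.403  3.138  1.385 -1.571] F [ 0.1 -0.8 -3.6] w 51.9 29.99618996400386
[[0.0, 0.15, 0.99], [0.0, -0.99, 0.15], [1.0, 0.0, -0.0]]
[[0.1,0.3,-0.3,-0.003,0.001,0.001,1],[0.1,0.3,-0.3,-0.003,0.001,0.001,1]]
```

Run:
```python
from h import *
o=st();R=Ro.from_rotvec(o['orientation']).as_matrix();B=np.array(o['ee_pos'])-R[:,2]*15
D=[img(n) for n in("scene","side","wrist")];ims=[]
for d,h in zip(D[:2],(30,30)):
    x,y=proj(d,[B])[0].astype(int);x=np.clip(x,h,559-h);y=np.clip(y,h,419-h);print(x,y);ims.append(cv2.resize(d['frame'][y-h:y+h,x-h:x+h],(300,300),interpolation=2))
cv2.imwrite('pics/z.png',np.vstack([np.hstack(ims),np.hstack([cv2.resize(D[2]['frame'],(300,225)),cv2.resize(D[1]['frame'][200:350,140:340],(300,225))])]))
```

```text
t 33.55 p [610.5 100.8 299.8] rv [-2.148 -0.159 -2.144] q [ 0.143  0.554  2.403  3.138  1.385 -1.571] F [ 0.1 -0.8 -3.6] w 51.9 29.99618996400386
280 237
313 168
```

View pics/z.png

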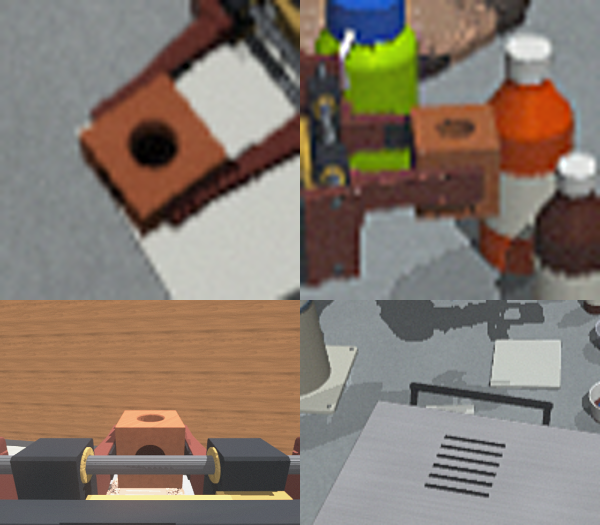

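The block is held level, and the hole on top shows depth and a lit inner wall (scene (280,237), side (313,168)). The door is shut, so I'm handing in.

```bash
python3 -c "
from workcell import ctrl
print(ctrl.close_job())"
```

```text
the job is handed in; nothing more can be done
None
```

I handed the job in at about 34 s: the oven door is shut again, and the gripper holds the block level with its candle hole straight up, about 300 mm above the table; I didn't look inside at the dish again after shutting the door, and no verdict came back.

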